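Prop and lower the fold-down ledge beside the stove

TASK

Get the fold-down ledge beside the stove ready for use: push its folded gate leg out until it is pressed firmly home against its stop, feeling for the stop and not forcing it, because its screws tear out of the board. Then tip the flap over from its leaning rest and bring it down so that it lies level on the leg. Leave everything else on the counter as it stands.

Things in the scene. Friction and masses are not known exactly. Their poses are not given: they have to be found in the camera images.
- ledge: fixed ledge unit: wood-grain boxed upstand 300 mm long, 160 high, 50 deep; behind it a thin grey back panel 330 long, 265 high. Origin on the counter. z up, y along its length, -x is the way its front faces (flap and leg come out that way). Box front at x = -20 mm, box back at 30, panel from x = 30 to 46 mm
- flap: the flap: wood-grain board 300 mm wide, 160 deep, 16 thick, 0.55 kg. Origin in the middle of its hinge line, which runs along the box's top front edge (ledge x = -20 mm, z = 160 mm). Its z points to the free edge, its x to the face that becomes the upper one (x = 16 mm; the lower face is x = 0), y along the hinge
- flap_angle (a joint): flap angle (rad): 0 at rest, leaning back 0.25 beyond upright, free edge 45 mm above the back panel's top; 0.25 upright; 1.82 level over the leg. Braked hinge: about 2 to 2.5 N at the free edge moves it; it stays put near upright, sinks slowly by itself once some 0.65 past upright, and sinks on past level if no leg is out
- flap_edge (a point): the middle of the flap's free edge (half-way through its thickness), 160 mm from the hinge line
- leg: the gate leg: steel frame 160 mm long from post to end, 16 thick: top rail z = 138 to 156 mm, upright at its outer end down to the counter, bottom rail z = 23 to 37 mm. Origin at the post's foot on the counter (ledge x = -45 mm, y = 0); y along the rail to its end, z up; its +x side is the one to push. A rubber pad on the rail, 142 mm out, carries the flap at z = 160 mm
- leg_angle (a joint): leg angle (rad) about its post: 0 folded along the box, pointing to the ledge's +y; grows as it swings out to the ledge's -x. Starts partly out (0.42 to 0.65). About 1 N near its end moves it; it stays where it is left. The stop is met between 1.40 and 1.62, set by a screw that differs from kitchen to kitchen: it must be felt
- leg_end (a point): the middle of the end face of the leg's top rail, 160 mm from the post, z = 147 mm
- stop: dark steel arm out from the box, 33 mm beside the post, with a rubber-tipped stop screw (length not known) that meets the leg's rail 55 mm from the post. Origin where the screw leaves the arm; it points to +y. Home: over 5 N on the screw for 0.2 s (3 to 4 N pushed near the leg's end); over 40 N there (some 15 N near the leg's end) tears it out
- spice_jar: glass spice jar with steel lid, 44 mm across, 88 mm tall, standing in front of the box on the far side of the stop from the folded leg, under where the flap comes down; origin at its foot
- bowl: terracotta bowl, 96 mm across, 50 mm high; origin at its foot
- comal: clay comal, a flat dish 220 mm across, 20 mm high, with two ears; origin at its foot
- keeper: closed plastic keeper, 158 x 108 mm, 69 mm high; origin at its foot
- tongs: stainless tongs, 250 mm long, lying; origin under the middle
- brush: silicone brush with wooden handle, 205 mm long, lying; origin under the middle
- salt_jar: glass salt jar with steel lid, 60 mm across, 95 mm tall; origin at its foot

How it is judged:
By the outcome, as a careful person would: the job done as asked, in the order asked, and still so for the second after the job is handed in, with the robot touching nothing.
It also fails if it takes over 61 s, if anything falls off the work surface, if the arm or the gripper's body presses on something with over 40 N, if the wrist force passes 120 N, or if a joint passes its speed limit or range.

ROBOT

A 7-joint arm with a two-finger parallel gripper is mounted at the origin on the work surface. World frame = base frame: x ahead of the robot, y to its left, z up, the work surface at z = 0. Lengths are in m, angles in rad, forces in N, time in s.
With the tool pointing down it reaches from about 0.35 to 0.775 m from the base axis. Payload 3.1 kg.
Tool frame: the origin (TCP) lies at the very end of the fingers, on their centre line; the grasp point (between the pads) lies 19 mm behind it (ctrl.grip_depth is the z of the grasp point in the tool frame, in m); z points along the fingers, y is the line along which they close (so a half turn about z gives the same grasp; the last joint's range is limited). The gripper opens to 85 mm and grips with 20 to 120 N. Pads are 22 mm wide; open, the fingers measure 114 mm over their backs; the gripper's body (76 mm by 85 mm) begins 54 mm behind the grasp point. The pads swing forward as they close: fully open they stand 13 mm farther back than shut.
Start: joints at [1.169, 0.311, 0.014, 1.512, -0.004, 1.319, -0.027], TCP at [0.194, -0.515, 0.231] pointing down, gripper open.
Joint ranges: [-2.7, 2.7], [-0.3, 1.91], [-1.27, 1.3], [0.12, 2.57], [-1.44, 4.58], [0.2, 2.03], [-3.05, 3.05]. Speed limits (rad/s): [2.79, 2.79, 3.14, 3.14, 3.14, 3.14, 3.14].

INTERFACE

Orientations are given as a rotation vector (axis times angle).
In Python, from plant import sensors, capture, camera_params, ctrl gives the robot as it stands. The module is installed in compiled form; this text tells all that it offers.
- The arm moves only by the tool step_arm, never from a script. Its argument "increments" is text: rows parted by semicolons, each of 7 numbers parted by spaces: the turn, a rotation vector about the tool's x, y, z in degrees, then the shift along the tool's x, y, z in cm, then the opening, from -1 (shut) to 1 (fully open). In form: wx wy wz x y z gripper; .... A call has 1 to 20 rows; each row is the pose to reach, as a shift and turn from the pose commanded when the call began, along the tool's axes at that moment; what a row does not reach only later rows make up. A row lasts 1/10 s, in which the tool goes at most 50 mm and 8.59 degrees, less where a joint would pass 70% of its speed; a pose out of reach is approached as far as the arm can. A call with a gripper value outside its range is refused whole. The fingers move at their own pace and stop on an object; "newtons" is the grip in N (left out, the last holds). Time passes only in rows, so rows that repeat a pose let the fingers close. It gives the time, the measured TCP pose, the force, the opening and the grip force at its end, in the units of the state.
- sensors.observe(): the state, without advancing time (a new reading comes with each control period).
- capture(name): name is "scene" or "top"; returns the picture (420x560x3 uint8, blue, green, red); there is no depth.
- camera_params(name): a dict with "K" (3x3 intrinsics, pixels), "extrinsics" (4x4, takes a point from camera to world coordinates). Camera axes: x right, y up, looking along -z (the intrinsics and any distortion apply to the point x, -y, -z); pixel columns grow to the right and rows downward; lengths in m; the calibration is good to about 2 mm. A picture is of the moment at which its call begins. camera_params takes no time and is no camera call.
- ctrl.hand_in(): hands the job in; it is judged then, once.
The state is a dict: "time": time; "qpos": joint angles; "joint_velocities": joint speeds; "effort": joint torques, N m; "ee_pos": TCP position; "tool_rot": TCP orientation; "force": force on the tool from outside, world axes, zero at the start; "wrist_torque": the same for the moment, N m; "finger_gap": finger opening in m; "finger_force": force on a finger pad.
Only numpy, scipy, OpenCV 4.12 (cv2) and the standard library are available. Lean on these libraries where they do the work, as an engineer would, in place of code of your own. Each camera call takes 0.05 s, during which the arm holds its last target. There are 200 camera calls.

## Working session

There is one attempt and no reset: what is moved stays moved. The work goes in short steps, Python scripts to look and compute and a tool call to move; the robot and the scene stay as the last step left them, time stands still between calls to the robot, and variables do not carry over. Pictures are saved under pics/ and viewed, at most 10 in all, crops included, and the job is handed in when it is done.

Besides the shell and the picture viewer there is one more tool, called by a JSON object that holds its "fn" and its "kwargs", one argument or row to a line. step_arm: Moves the arm, as the interface text tells. Its arguments: {"type":"object","properties":{"increments":{"type":"string"},"newtons":{"type":"number"}},"required":["increments"]}

```bash
mkdir -p pics
python3 - <<'E'
from plant import sensors, capture, camera_params
import cv2,numpy as np
np.set_printoptions(precision=4,suppress=True)
for n in("scene","top"):
    cv2.imwrite(f"pics/{n}0.png",cv2.resize(capture(n),(800,600),interpolation=cv2.INTER_CUBIC)); p=camera_params(n); print(p)
s=sensors.observe(); print(s)
E
```

```text
{'K': array([[451.3809,   0.    , 287.7429],
       [  0.    , 451.3809, 210.1066],
       [  0.    ,   0.    ,   1.    ]]), 'extrinsics': array([[ 0.1959, -0.6563,  0.7286,  1.2843],
       [ 0.9806,  0.1303, -0.1463, -0.122 ],
       [ 0.0011,  0.7432,  0.6691,  0.9014],
       [ 0.    ,  0.    ,  0.    ,  1.    ]])}
{'K': array([[412.3774,   0.    , 281.5857],
       [  0.    , 412.3774, 210.9882],
       [  0.    ,   0.    ,   1.    ]]), 'extrinsics': array([[ 0.0291,  0.9956, -0.0893,  0.4203],
       [-0.9996,  0.0291, -0.0012,  0.0571],
       [ 0.0014,  0.0893,  0.996 ,  1.3533],
       [ 0.    ,  0.    ,  0.    ,  1.    ]])}
{'time': 0.1, 'qpos': array([ 1.1693,  0.3116,  0.014 ,  1.5129, -0.0044,  1.3192, -0.0272]), 'joint_velocities': array([ 0.001 , -0.0005,  0.0011, -0.0033,  0.0013, -0.0007, -0.0015]), 'effort': array([  0.0004, -38.0857,   0.1466, -23.1244,   0.0123,   0.0081,
         0.    ]), 'ee_pos': array([ 0.1934, -0.5142,  0.2304]), 'tool_rot': array([-3.0888, -0.5619,  0.0007]), 'force': array([-0.2723,  0.9615, -0.3466]), 'wrist_torque': array([-0.0377,  0.0267,  0.0017]), 'finger_force': 0.0, 'finger_gap': 0.08542584544866119}
```

View pics/scene0.png

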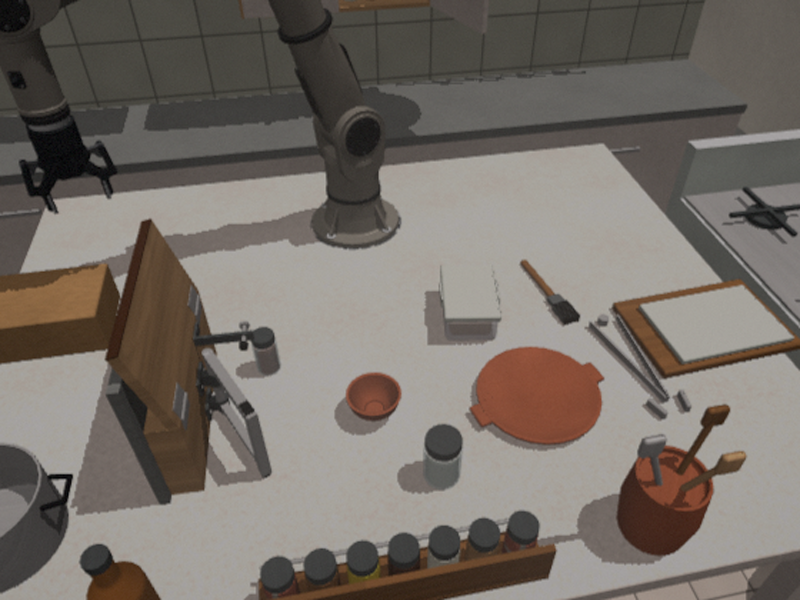

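View pics/top0.png

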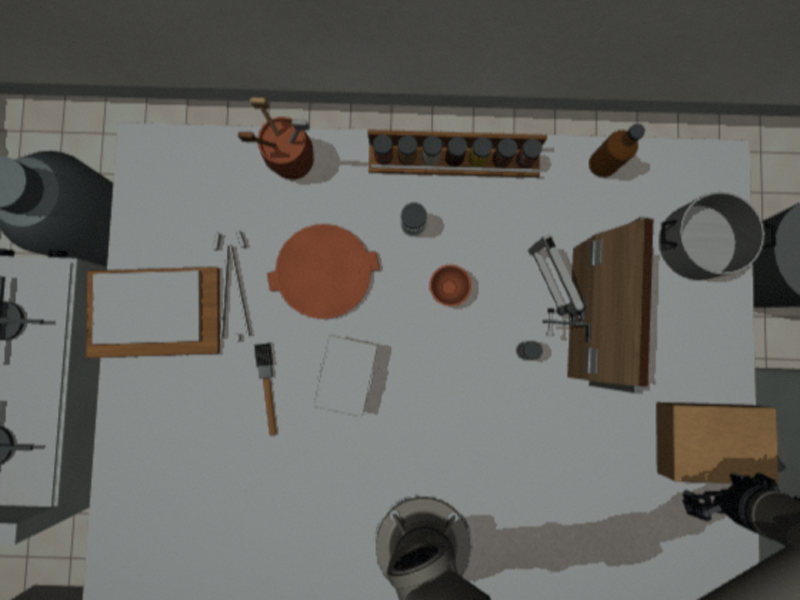

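The views show the ledge facing world +y, with its length along world +x. The leg (top view ~(545,240)→(575,310)) points to +x, and the stop and spice jar sit nearer the robot. I'll take enlarged crops next.

Run:
```python
import cv2
from plant import capture
a=capture("scene");b=capture("top")
cv2.imwrite("pics/s1.png",cv2.resize(a[145:355,60:215],None,fx=3.8,fy=2.85,interpolation=cv2.INTER_CUBIC))
cv2.imwrite("pics/t1.png",cv2.resize(b[145:285,355:475],None,fx=5,fy=4.2,interpolation=cv2.INTER_CUBIC))
```

```text
(no output)
```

View pics/s1.png

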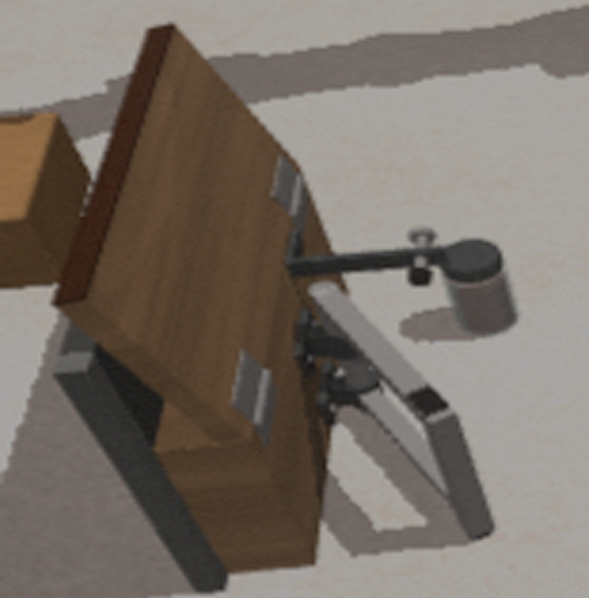

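View pics/t1.png

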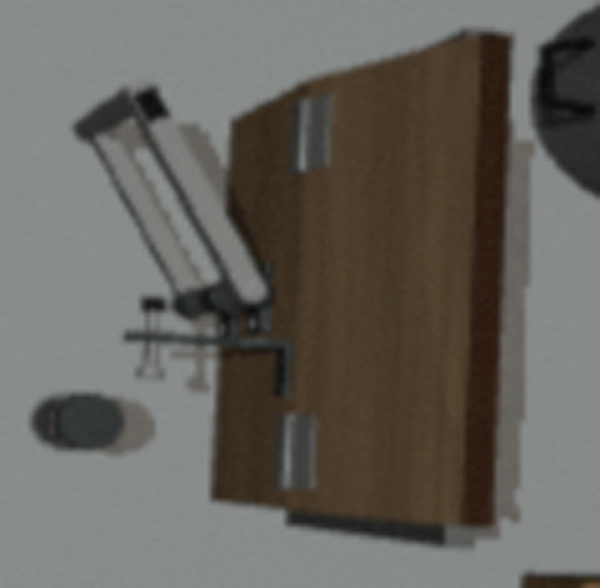

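```bash
cat > geo.py <<'E'
import numpy as np
from plant import camera_params
from scipy.spatial.transform import Rotation as R
P={n:camera_params(n) for n in("scene","top")}
def proj(n,p):
    E=P[n]["extrinsics"]; K=P[n]["K"]; c=E[:3,:3].T@(np.asarray(p)-E[:3,3]); c=c*[1,-1,-1]; q=K@c; return q[:2]/q[2]
def led(L,p):  # L=x,y,yaw
    return np.array([L[0],L[1],0])+R.from_euler('z',L[2]).apply(p)
def leg(L,a,p): # a leg angle
    return led(L,np.array([-.045,0,0])+R.from_euler('z',a).apply(p))
def flap(L,f,p): # f flap angle; forward = -x
    return led(L,np.array([-.02,0,.16])+R.from_euler('y',.25-f).apply(p))
E
python3 - <<'E'
from geo import *
from scipy.optimize import least_squares
S=lambda x,y:("scene",60+x/3.8,145+y/2.85)
T=lambda x,y:("top",355+x/5,145+y/4.2)
obs=[(S(178,25),'f',(0,-.15,.16)),(S(87,303),'f',(0,.15,.16)),(S(313,565),'l',(-.02,.15,0)),
(T(481,33),'f',(0,.15,.16)),(T(463,524),'f',(0,-.15,.16)),(T(213,500),'l',(-.02,-.15,0)),(T(232,122),'l',(-.02,.15,0)),
(S(428,400),'g',(0,.142,.158)),(T(152,103),'g',(0,.142,.158)),(T(512,36),'f',(.016,.15,.16)),(S(55,300),'f',(.016,.15,.16))]
def pt(v,k,p): return led(v,p) if k=='l' else flap(v,0,p) if k=='f' else leg(v,v[3],p)
res=lambda v:np.concatenate([proj(o[0],pt(v,k,p))-o[1:] for o,k,p in obs])
r=least_squares(res,[.6,-.3,-1.57,.5],loss='soft_l1')
print(r.x);print(res(r.x).reshape(-1,2).round(1))
v=r.x
print("leg_end",leg(v,v[3],(0,.16,.147)),"post",leg(v,0,(0,0,0)),"end@1.5",leg(v,1.5,(0,.16,.147)))
print("flapedge",flap(v,0,(.008,0,.16)),"level",flap(v,1.82,(.008,0,.16)))
# jar lid centre: triangulate rough
o=[S(473,258),T(94,420)]
j=least_squares(lambda p:np.concatenate([proj(q[0],p)-q[1:] for q in o]),[.45,-.2,.088]);print("jar",j.x,j.cost)
from plant import sensors; print(R.from_rotvec(sensors.observe()["tool_rot"]).as_matrix().round(3))
E
```

```text
[ 0.52729761 -0.34571617 -1.61041912  0.4783176 ]
[[-1.3 -0.8]
 [-0.9 -2. ]
 [ 0.5  0.1]
 [-0.1 -0.3]
 [-0.4  0.6]
 [-1.3  0.3]
 [-1.2 -0.5]
 [-0.4  0.3]
 [-0.8  0.3]
 [-0.9 -0.3]
 [-1.   1.6]]
leg_end [ 0.67392926 -0.23279017  0.147     ] post [ 0.52908017 -0.30075149  0.        ] end@1.5 [ 0.54671135 -0.14172589  0.147     ]
flapedge [ 0.52621476 -0.37303065  0.31304676] level [ 0.53442759 -0.16586386  0.16812741]
jar [ 0.43800162 -0.22276006  0.08511863] 1.602389079303243
[[ 0.936  0.352 -0.001]
 [ 0.352 -0.936  0.001]
 [-0.    -0.001 -1.   ]]
```

{"fn": "step_arm", "kwargs": {
  "increments": "0 0 10 12.8 -18.2 0 -1;0 0 20.6 12.8 -18.2 0 -1;0 0 20.6 12.8 -18.2 0 -1;0 0 20.6 12.8 -18.2 0 -1;0 0 20.6 12.8 -18.2 0 -1;0 0 20.6 12.8 -18.2 0 -1;0 0 20.6 37.9 -28 0 -1;0 0 20.6 37.9 -28 0 -1;0 0 20.6 37.9 -28 0 -1;0 0 20.6 37.9 -28 0 -1;0 0 20.6 37.9 -28 0 -1;0 0 20.6 37.9 -28 0 -1;0 0 20.6 53.6 -5.9 0 -1;0 0 20.6 53.6 -5.9 0 -1;0 0 20.6 53.6 -5.9 0 -1;0 0 20.6 53.6 -5.9 0 -1;0 0 20.6 53.6 -5.9 0 -1;0 0 20.6 53.6 -5.9 0 -1;0 0 20.6 53.6 -5.9 0 -1;0 0 20.6 53.6 -5.9 0 -1",
  "newtons": 40
}}

```text
time: 2.2
ee_pos: [0.6741, -0.2718, 0.2297]
tool_rot: [-3.141, 0.002, 0.004]
force: [-0.5, 1.2, 0.6]
finger_gap: -0.0001
finger_force: 0.0
```

{"fn": "step_arm", "kwargs": {
  "increments": "0 0 0 0 0 3 -1;0 0 0 0 0 6 -1;0 0 0 0 0 9 -1;0 0 0 0 0 10.5 -1;0 0 0 0 0 10.5 -1"
}}

```text
time: 2.7
ee_pos: [0.6721, -0.2702, 0.1241]
tool_rot: [-3.14, -0.001, 0.008]
force: [0.2, 0.7, 0.8]
finger_gap: -0.0
finger_force: 0.0
```

Run:
```python
import cv2
from plant import capture
a=capture("scene");b=capture("top")
A=cv2.resize(a[145:355,60:215],(400,542),interpolation=cv2.INTER_CUBIC);B=cv2.resize(b[145:285,355:475],(400,542),interpolation=cv2.INTER_CUBIC)
cv2.imwrite("pics/c2.png",cv2.hconcat([A,B]))
```

```text
(no output)
```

View pics/c2.png

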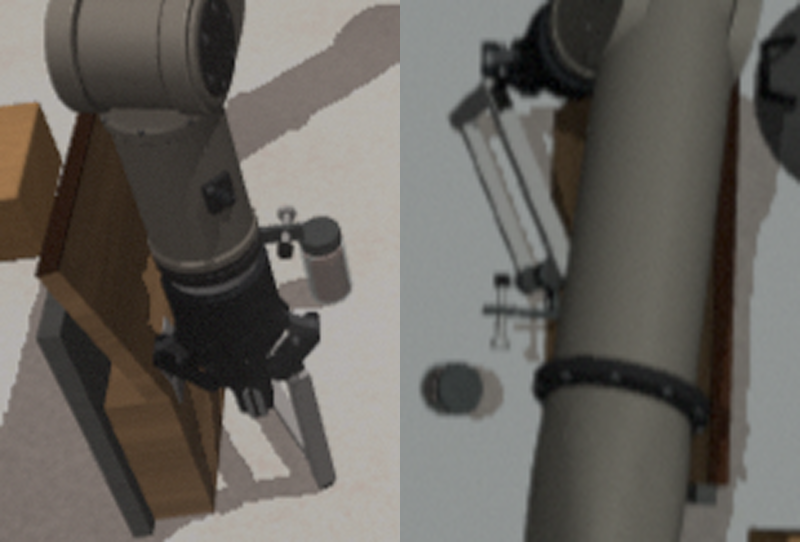

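Fingers are between the leg and the box, just behind the leg's end. Next I'll sweep the leg out along its arc to about 1.2 rad.

{"fn": "step_arm", "kwargs": {
  "increments": "0 0 0 -0.6 -1.3 0 -1;0 0 0 -1.3 -2.7 0 -1;0 0 0 -2 -4 0 -1;0 0 0 -2.7 -5.2 0 -1;0 0 0 -3.6 -6.3 0 -1;0 0 0 -4.5 -7.4 0 -1;0 0 0 -5.6 -8.3 0 -1;0 0 0 -6.8 -9.1 0 -1;0 0 0 -6.8 -9.1 0 -1;0 0 0 -6.8 -9.1 0 -1"
}}

```text
time: 3.8
ee_pos: [0.6081, -0.1802, 0.1285]
tool_rot: [3.14, 0.001, 0.006]
force: [-0.5, -0.2, -0.7]
finger_gap: -0.0002
finger_force: 0.0
```

Run:
```python
import cv2
from plant import capture
a=capture("scene");b=capture("top")
A=cv2.resize(a[175:355,90:225],(400,542),interpolation=cv2.INTER_CUBIC);B=cv2.resize(b[145:285,355:475],(400,542),interpolation=cv2.INTER_CUBIC)
cv2.imwrite("pics/c3.png",cv2.hconcat([A,B]))
```

```text
(no output)
```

View pics/c3.png

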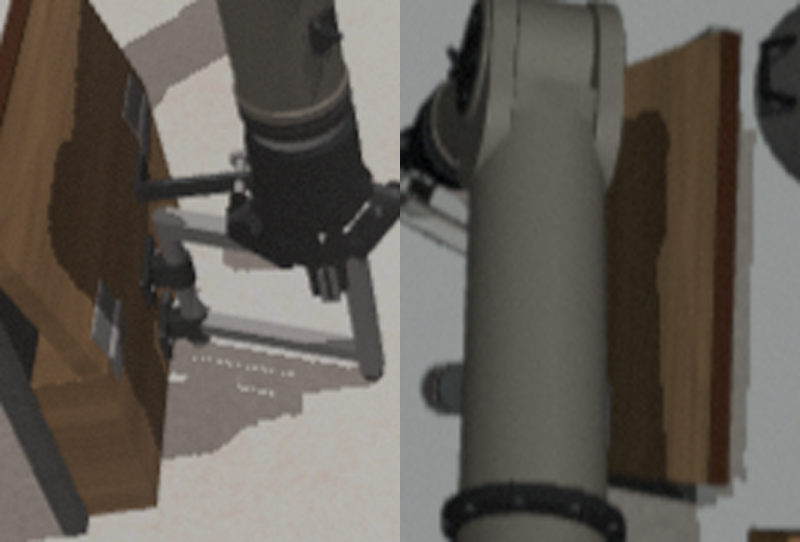

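The leg follows the fingers and is now at about 1.2 rad. I'll advance to 1.33 and then feel for the stop in small steps.

{"fn": "step_arm", "kwargs": {
  "increments": "0 0 0 -0.5 -0.3 0.2 -1;0 0 0 -1 -0.6 0.4 -1;0 0 0 -1.6 -0.9 0.4 -1;0 0 0 -1.6 -0.9 0.4 -1;0 0 0 -1.6 -0.9 0.4 -1"
}}

```text
time: 4.4
ee_pos: [0.5901, -0.1705, 0.1221]
tool_rot: [-3.141, -0.001, 0.001]
force: [-0.5, 0.1, 0.3]
finger_gap: -0.0002
finger_force: 0.0
```

{"fn": "step_arm", "kwargs": {
  "increments": "0 0 0 -0.1 0 0 -1;0 0 0 -0.2 -0.1 0 -1;0 0 0 -0.3 -0.1 0 -1;0 0 0 -0.3 -0.1 0 -1;0 0 0 -0.3 -0.1 0 -1"
}}

```text
time: 4.9
ee_pos: [0.5877, -0.1697, 0.1223]
tool_rot: [-3.141, -0.001, -0.0]
force: [0.0, 0.2, -0.9]
finger_gap: 0.0
finger_force: 0.3
```

Run:
```python
from plant import sensors
s=sensors.observe();print(s['ee_pos'],s['force'],s['wrist_torque'],s['qpos'])
```

```text
[ 0.58766413 -0.16974138  0.12230304] [ 0.03719821  0.20855193 -0.8578243 ] [ 0.01674671 -0.13484265 -0.00287602] [ 0.48477468  0.53812249 -0.34443166  1.48070448  0.19012153  1.15555206
 -1.46189472]
```

{"fn": "step_arm", "kwargs": {
  "increments": "0 0 0 -0.1 0 0 -1;0 0 0 -0.2 0 0 -1;0 0 0 -0.3 -0.1 0 -1;0 0 0 -0.3 -0.1 0 -1;0 0 0 -0.3 -0.1 0 -1"
}}

```text
time: 5.4
ee_pos: [0.5843, -0.169, 0.1223]
tool_rot: [3.141, 0.0, -0.001]
force: [0.0, -0.6, 1.2]
finger_gap: -0.0
finger_force: 0.1
```

{"fn": "step_arm", "kwargs": {
  "increments": "0 0 0 -0.1 0 0 -1;0 0 0 -0.2 0 0 -1;0 0 0 -0.3 -0.1 0 -1;0 0 0 -0.3 -0.1 0 -1;0 0 0 -0.3 -0.1 0 -1"
}}

```text
time: 5.9
ee_pos: [0.5812, -0.1679, 0.1223]
tool_rot: [3.141, 0.0, -0.001]
force: [0.8, -0.1, 0.3]
finger_gap: 0.0
finger_force: 0.1
```

{"fn": "step_arm", "kwargs": {
  "increments": "0 0 0 -0.1 0 0 -1;0 0 0 -0.2 0 0 -1;0 0 0 -0.2 0 0 -1;0 0 0 -0.2 0 0 -1"
}}

```text
time: 6.3
ee_pos: [0.5794, -0.1677, 0.1223]
tool_rot: [-3.141, -0.001, 0.0]
force: [0.7, -0.2, 0.2]
finger_gap: 0.0001
finger_force: 0.2
```

{"fn": "step_arm", "kwargs": {
  "increments": "0 0 0 -0.1 0 0 -1;0 0 0 -0.2 -0.1 0 -1;0 0 0 -0.2 -0.1 0 -1;0 0 0 -0.2 -0.1 0 -1"
}}

```text
time: 6.7
ee_pos: [0.5773, -0.1671, 0.1223]
tool_rot: [3.141, 0.0, -0.001]
force: [0.3, 0.2, 0.2]
finger_gap: 0.0001
finger_force: 0.1
```

{"fn": "step_arm", "kwargs": {
  "increments": "0 0 0 -0.1 0 0 -1;0 0 0 -0.2 0 0 -1;0 0 0 -0.2 0 0 -1;0 0 0 -0.2 0 0 -1"
}}

```text
time: 7.1
ee_pos: [0.5754, -0.1667, 0.1223]
tool_rot: [-3.141, -0.001, 0.0]
force: [0.4, -0.2, -0.2]
finger_gap: -0.0001
finger_force: 0.2
```

{"fn": "step_arm", "kwargs": {
  "increments": "0 0 0 -0.1 0 0 -1;0 0 0 -0.2 0 0 -1;0 0 0 -0.2 0 0 -1;0 0 0 -0.2 0 0 -1"
}}

```text
time: 7.5
ee_pos: [0.5734, -0.1669, 0.1223]
tool_rot: [3.141, 0.0, -0.0]
force: [1.5, 0.4, 0.1]
finger_gap: -0.0003
finger_force: 0.2
```

{"fn": "step_arm", "kwargs": {
  "increments": "0 0 0 -0.1 0 0 -1;0 0 0 -0.2 0 0 -1;0 0 0 -0.2 0 0 -1;0 0 0 -0.2 0 0 -1"
}}

```text
time: 7.9
ee_pos: [0.5713, -0.167, 0.1223]
tool_rot: [3.141, 0.0, -0.001]
force: [0.2, 0.4, 0.4]
finger_gap: -0.0
finger_force: 0.2
```

{"fn": "step_arm", "kwargs": {
  "increments": "0 0 0 -0.1 0 0 -1;0 0 0 -0.2 0 0 -1;0 0 0 -0.2 0 0 -1;0 0 0 -0.2 0 0 -1"
}}

```text
time: 8.3
ee_pos: [0.5693, -0.1669, 0.1223]
tool_rot: [3.141, 0.0, -0.001]
force: [0.3, 0.0, -0.7]
finger_gap: -0.0003
finger_force: 0.2
```

{"fn": "step_arm", "kwargs": {
  "increments": "0 0 0 -0.1 0 0 -1;0 0 0 -0.2 0 0 -1;0 0 0 -0.2 0 0 -1;0 0 0 -0.2 0 0 -1"
}}

```text
time: 8.7
ee_pos: [0.5673, -0.167, 0.1223]
tool_rot: [3.141, 0.0, -0.001]
force: [0.4, 0.8, 0.2]
finger_gap: 0.0002
finger_force: 0.2
```

{"fn": "step_arm", "kwargs": {
  "increments": "0 0 0 -0.1 0 0 -1;0 0 0 -0.2 0 0 -1;0 0 0 -0.2 0 0 -1;0 0 0 -0.2 0 0 -1"
}}

```text
time: 9.1
ee_pos: [0.5653, -0.167, 0.1223]
tool_rot: [3.141, 0.0, -0.001]
force: [0.9, 0.1, 0.0]
finger_gap: -0.0
finger_force: 0.2
```

{"fn": "step_arm", "kwargs": {
  "increments": "0 0 0 -0.1 0 0 -1;0 0 0 -0.2 0 0 -1;0 0 0 -0.2 0 0 -1;0 0 0 -0.2 0 0 -1"
}}

```text
time: 9.5
ee_pos: [0.5634, -0.167, 0.1223]
tool_rot: [3.141, 0.0, -0.0]
force: [1.0, -0.1, -0.4]
finger_gap: 0.0001
finger_force: 0.2
```

{"fn": "step_arm", "kwargs": {
  "increments": "0 0 0 -0.1 0 0 -1;0 0 0 -0.2 0 0 -1;0 0 0 -0.2 0 0 -1;0 0 0 -0.2 0 0 -1"
}}

```text
time: 9.9
ee_pos: [0.5613, -0.167, 0.1223]
tool_rot: [3.141, 0.001, -0.001]
force: [0.2, 0.5, 0.2]
finger_gap: -0.0002
finger_force: 0.2
```

{"fn": "step_arm", "kwargs": {
  "increments": "0 0 0 -0.1 0 0 -1;0 0 0 -0.2 0 0 -1;0 0 0 -0.2 0 0 -1;0 0 0 -0.2 0 0 -1"
}}

```text
time: 10.3
ee_pos: [0.5594, -0.167, 0.1223]
tool_rot: [3.141, 0.0, -0.0]
force: [0.7, 0.1, 0.8]
finger_gap: 0.0006
finger_force: 0.2
```

{"fn": "step_arm", "kwargs": {
  "increments": "0 0 0 -0.1 0 0 -1;0 0 0 -0.2 0 0 -1;0 0 0 -0.2 0 0 -1;0 0 0 -0.2 0 0 -1"
}}

```text
time: 10.7
ee_pos: [0.5574, -0.1669, 0.1223]
tool_rot: [3.141, 0.001, -0.001]
force: [0.5, 0.1, 0.0]
finger_gap: -0.0002
finger_force: 0.2
```

{"fn": "step_arm", "kwargs": {
  "increments": "0 0 0 -0.1 0 0 -1;0 0 0 -0.2 0 0 -1;0 0 0 -0.2 0 0 -1;0 0 0 -0.2 0 0 -1"
}}

```text
time: 11.1
ee_pos: [0.5554, -0.167, 0.1223]
tool_rot: [3.141, 0.0, -0.0]
force: [0.6, 0.6, -0.0]
finger_gap: 0.0002
finger_force: 0.2
```

{"fn": "step_arm", "kwargs": {
  "increments": "0 0 0 -0.1 0 0 -1;0 0 0 -0.2 0 0 -1;0 0 0 -0.2 0 0 -1;0 0 0 -0.2 0 0 -1"
}}

```text
time: 11.5
ee_pos: [0.5533, -0.167, 0.1223]
tool_rot: [3.141, 0.0, -0.001]
force: [1.0, 0.3, 0.4]
finger_gap: -0.0
finger_force: 0.2
```

{"fn": "step_arm", "kwargs": {
  "increments": "0 0 0 -0.1 0 0 -1;0 0 0 -0.2 0 0 -1;0 0 0 -0.2 0 0 -1;0 0 0 -0.2 0 0 -1"
}}

```text
time: 11.9
ee_pos: [0.5521, -0.1669, 0.1223]
tool_rot: [3.142, 0.001, 0.002]
force: [2.6, -0.1, -2.3]
finger_gap: 0.0001
finger_force: 1.5
```

The force is rising, so the stop has been met. I'll press a little more and hold.

{"fn": "step_arm", "kwargs": {
  "increments": "0 0 0 -0.05 0 0 -1;0 0 0 -0.1 0 0 -1;0 0 0 -0.1 0 0 -1;0 0 0 -0.1 0 0 -1"
}}

```text
time: 12.3
ee_pos: [0.5519, -0.1668, 0.1224]
tool_rot: [3.141, 0.001, 0.005]
force: [5.5, -0.1, -3.6]
finger_gap: 0.0001
finger_force: 2.8
```

{"fn": "step_arm", "kwargs": {
  "increments": "0 0 0 -0.03 0 0 -1;0 0 0 -0.03 0 0 -1;0 0 0 -0.03 0 0 -1;0 0 0 -0.03 0 0 -1;0 0 0 -0.03 0 0 -1"
}}

```text
time: 12.8
ee_pos: [0.5519, -0.1668, 0.1224]
tool_rot: [3.141, 0.001, 0.006]
force: [6.6, -0.7, -3.0]
finger_gap: 0.0001
finger_force: 3.1
```

The leg is home at about 6 N. Next I'll back off and rise over the flap to come down behind it.

{"fn": "step_arm", "kwargs": {
  "increments": "0 0 0 1 0 0 -1;0 0 0 3 0 0 -1;0 0 0 4 0 0 -1;0 0 0 4 0 -5 -1;0 0 0 4 0 -10 -1;0 0 0 4 0 -15 -1;0 0 0 4 0 -20 -1;0 0 0 4 0 -24 -1;0 0 0 4 0 -24 -1;0 0 0 2.5 5 -24 -1;0 0 0 1 10 -24 -1;0 0 0 0 15 -24 -1;0 0 0 -1 20 -24 -1;0 0 0 -2 25.3 -24 -1;0 0 0 -2 25.3 -24 -1;0 0 0 -2 25.3 -24 -1"
}}

```text
time: 14.4
ee_pos: [0.5282, -0.4227, 0.3599]
tool_rot: [-3.14, 0.008, 0.007]
force: [-0.3, 0.9, -0.2]
finger_gap: -0.0001
finger_force: 0.0
```

{"fn": "step_arm", "kwargs": {
  "increments": "0 0 0 0 0 3 -1;0 0 0 0 0 6 -1;0 0 0 0 0 7 -1;0 0 0 0 0 7 -1"
}}

```text
time: 14.8
ee_pos: [0.5301, -0.4174, 0.2904]
tool_rot: [-3.138, -0.005, 0.006]
force: [-0.1, 1.4, -0.7]
finger_gap: 0.0002
finger_force: 0.0
```

Run:
```python
import cv2
from plant import capture
a=capture("scene");b=capture("top")
A=cv2.resize(a[115:355,45:225],(400,542),interpolation=cv2.INTER_CUBIC);B=cv2.resize(b[145:285,355:475],(400,542),interpolation=cv2.INTER_CUBIC)
cv2.imwrite("pics/c4.png",cv2.hconcat([A,B]))
```

```text
(no output)
```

View pics/c4.png

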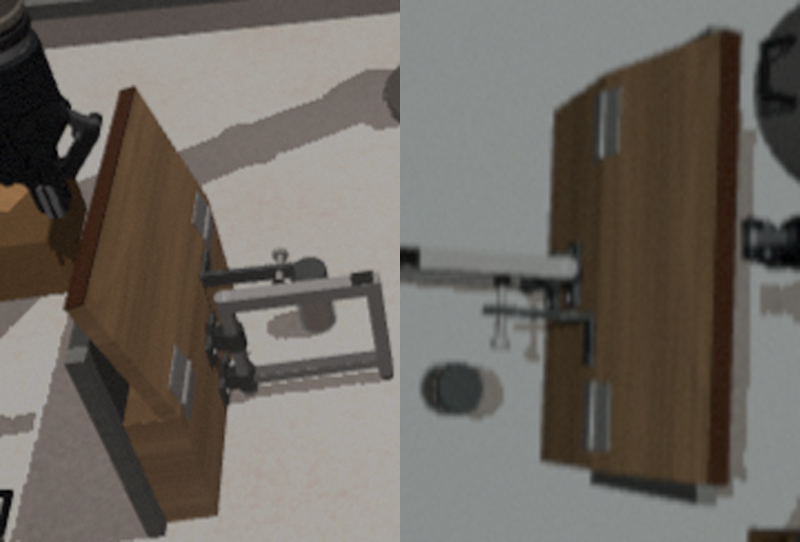

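The leg is square on its stop, the jar is standing and the fingers are behind the flap's top edge. I'll tip the flap forward along its arc.

{"fn": "step_arm", "kwargs": {
  "increments": "0 0 0 0 -1.2 0 -1;0 0 0 0 -2.4 0 -1;0 0 0 0 -3.4 -0.4 -1;0 0 0 0 -4.4 -0.8 -1;0 0 0 0 -5.4 -1.2 -1;0 0 0 0 -6.4 -1.5 -1;0 0 0 0 -7.9 -1.5 -1;0 0 0 0 -9.3 -1.5 -1;0 0 0 0 -10.8 -1.3 -1;0 0 0 0 -12.2 -1 -1;0 0 0 0 -12.2 -1 -1"
}}

```text
time: 16.0
ee_pos: [0.5308, -0.2925, 0.3023]
tool_rot: [-3.137, -0.01, 0.001]
force: [-0.2, -0.3, 0.1]
finger_gap: -0.0002
finger_force: 0.0
```

{"fn": "step_arm", "kwargs": {
  "increments": "0 0 0 0 -1.3 0.5 -1;0 0 0 0 -2.6 1.1 -1;0 0 0 0 -2.6 1.1 -1"
}}

```text
time: 16.3
ee_pos: [0.5302, -0.2685, 0.2908]
tool_rot: [-3.138, -0.007, 0.003]
force: [-0.3, -0.4, 0.8]
finger_gap: -0.0001
finger_force: 0.0
```

Run:
```python
import cv2
from plant import capture,sensors
a=capture("scene");b=capture("top")
A=cv2.resize(a[115:355,45:225],(400,542),interpolation=cv2.INTER_CUBIC);B=cv2.resize(b[145:285,355:475],(400,542),interpolation=cv2.INTER_CUBIC)
cv2.imwrite("pics/c5.png",cv2.hconcat([A,B]));s=sensors.observe();print(s['ee_pos'],s['force'])
```

```text
[ 0.52997191 -0.27156923  0.29118756] [-0.54008601 -0.29137876  0.85995645]
```

View pics/c5.png

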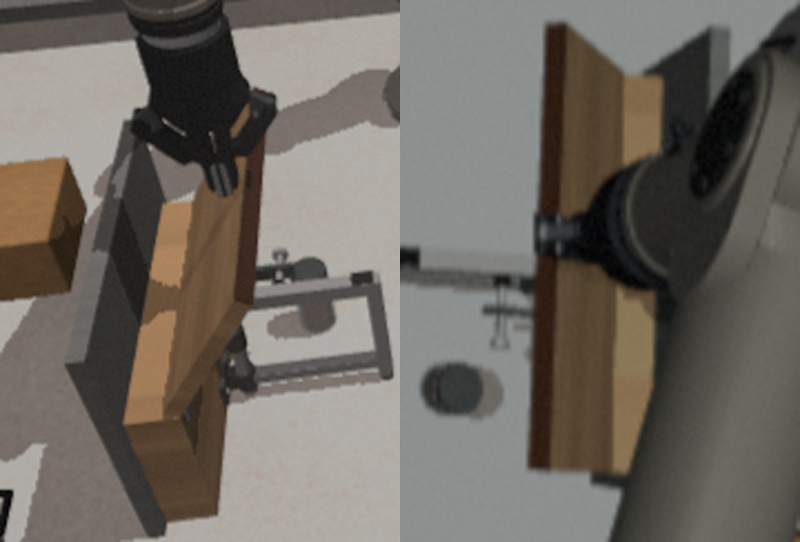

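Flap is past upright with the fingers behind it. I'll keep it moving down the arc.

{"fn": "step_arm", "kwargs": {
  "increments": "0 0 0 0 -1.3 0.7 -1;0 0 0 0 -2.45 1.6 -1;0 0 0 0 -3.5 2.6 -1;0 0 0 0 -4.5 3.7 -1;0 0 0 0 -5.3 4.9 -1;0 0 0 0 -6.05 6.1 -1;0 0 0 0 -6.3 6.8 -1;0 0 0 0 -6.6 7.5 -1;0 0 0 0 -6.9 8.2 -1;0 0 0 0 -7.1 8.8 -1;0 0 0 0 -7.1 8.8 -1"
}}

```text
time: 17.5
ee_pos: [0.5297, -0.2005, 0.2023]
tool_rot: [-3.141, -0.001, 0.003]
force: [0.1, 0.6, 0.2]
finger_gap: -0.0002
finger_force: 0.0
```

{"fn": "step_arm", "kwargs": {
  "increments": "0 0 0 0 -0.2 0.5 -1;0 0 0 0 -0.3 1 -1;0 0 0 0 -0.4 1.4 -1;0 0 0 0 -0.5 1.8 -1;0 0 0 0 -0.5 2.1 -1;0 0 0 0 -0.5 2.1 -1"
}}

```text
time: 18.1
ee_pos: [0.5299, -0.1958, 0.1817]
tool_rot: [-3.141, -0.001, 0.002]
force: [-0.1, -0.0, -0.1]
finger_gap: 0.0
finger_force: 0.0
```

{"fn": "step_arm", "kwargs": {
  "increments": "0 0 0 0 0 0.2 -1;0 0 0 0 0 0.3 -1;0 0 0 0 0 0.4 -1;0 0 0 0 0 0.5 -1;0 0 0 0 0 0.5 -1"
}}

```text
time: 18.6
ee_pos: [0.5302, -0.1959, 0.1772]
tool_rot: [-3.142, -0.001, 0.0]
force: [0.1, 0.5, 1.0]
finger_gap: 0.0002
finger_force: 0.0
```

{"fn": "step_arm", "kwargs": {
  "increments": "0 0 0 0 0 0.1 -1;0 0 0 0 0 0.2 -1;0 0 0 0 0 0.2 -1"
}}

```text
time: 18.9
ee_pos: [0.5304, -0.1959, 0.1761]
tool_rot: [3.141, 0.0, 0.001]
force: [-1.2, 0.6, 4.8]
finger_gap: -0.0001
finger_force: 2.1
```

Firm contact at z = 0.176, which is the level height. I'll lift clear and check.

{"fn": "step_arm", "kwargs": {
  "increments": "0 0 0 0 0 -1 -1;0 0 0 0 0 -5 -1;0 0 0 0 0 -10 -1;0 0 0 0 0 -15 -1;0 0 0 -5 -3 -17 -1;0 0 0 -9 -6 -17 -1;0 0 0 -13 -9 -17 -1;0 0 0 -13 -9 -17 -1;0 0 0 -13 -9 -17 -1"
}}

```text
time: 19.8
ee_pos: [0.3995, -0.1049, 0.3464]
tool_rot: [3.139, 0.003, 0.003]
force: [0.9, 0.6, 0.4]
finger_gap: -0.0001
finger_force: 0.0
```

Run:
```python
import cv2
from plant import capture,sensors
from geo import *
a=capture("scene");b=capture("top")
L=[.5273,-.3457,-1.6104]
for n,im in(("scene",a),("top",b)):
    for y in(-.15,.15):
        u=proj(n,flap(L,1.82,(.016,y,.16))); cv2.drawMarker(im,tuple(int(round(t)) for t in u),(0,255,0),cv2.MARKER_CROSS,6,1)
A=cv2.resize(a[115:355,45:225],(400,542),interpolation=cv2.INTER_CUBIC);B=cv2.resize(b[145:285,335:455],(400,542),interpolation=cv2.INTER_CUBIC)
cv2.imwrite("pics/c6.png",cv2.hconcat([A,B]));s=sensors.observe();print(s['ee_pos'],s['force'])
```

```text
[ 0.40105335 -0.1069367   0.3456998 ] [-0.22163314  0.48477411  0.57310647]
```

View pics/c6.png

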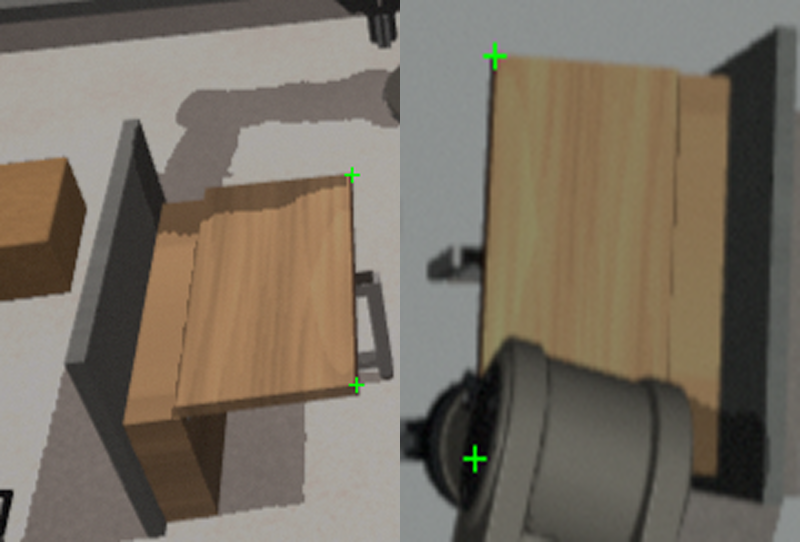

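The flap's free corners lie on the level-prediction marks in both views, with the leg square beneath it. Handing in.

```bash
python3 -c "
from plant import ctrl
print(ctrl.hand_in())"
```

```text
the job is handed in; nothing more can be done
None
```

The job is handed in at about 20 s of the 61 s: the leg is pressed home against its stop (about 6.6 N near its end) and the flap lies level on it; I saw nothing else disturbed, though my last pictures covered only the ledge area.

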